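# Snap the rinsed lid back on the sample box

## Task

Close the sample box. Its rinsed blue lid is leaning on the tube rack with its outside against the wood: lift it away and lay it flat on the clear bench, outside up, letting go of it to change your grip; then pick it up level, set it square on the rim of the clear box and press it down until both ends have snapped in and it sits fully home and level all round. Press firmly but do not force it, leave the box standing where it is, and do not disturb the black-capped bottle, the wash bottle or the red rubber bulb.

Things in the scene. Friction and masses are not known exactly. Their poses are not given: they have to be found in the camera images.
- lid: Loose blue plastic lid, 120 long (its x), 66 wide (y), 15 high (z) mm, about 0.1 kg, the same turned half round. Origin: middle, at the open edge of the skirt; z points out of the flat outer face (z = 15 mm). Plate 3 mm thick, skirt 2.5 mm thick, 12 mm deep, hollow inside. Inside the skirt's edge at each short end runs a round bead, 2.5 mm proud.
- lid_top (a point): Middle of the lid's outer face, axes as the lid's. At the start the lid stands on a short end on the bench (the end at +x of the lid), 15 degrees off upright, its outer face leaning on the rack's front rail, its hollow side towards the robot; its upper end is 120 mm above the bench, 54 mm above the rail.
- lid_seat (a point): Middle of the underside of the lid's plate, 12 mm above the lid's origin along its z. It meets box_rim when the lid is home.
- sample_box: Loose clear plastic box with three glass vials standing in it (fixed in it, ending below the rim), 108 long (its x), 58 wide (y), 66 high mm, walls 2.5 mm, 0.6 kg. Origin: middle of its underside. Round the rim runs a groove for the lid's skirt: its outer wall (129 x 75 mm over all) ends 2.5 mm below the rim, its floor is 14.5 mm below the rim.
- box_rim (a point): Middle of the box's mouth at rim height (66 mm up), axes as the box's. Outside each short end, 5 mm below the rim, two sprung snaps stand 3 mm proud, 15 mm either side of the middle. Inside the skirt is 1.5 mm of room on each long side, 1 mm at the end beads; outside it 2 mm. Put on loosely the lid rests on the snaps 9 mm too high; each end takes some 10 to 20 N to snap down.
- rack: Wooden test-tube rack, fixed, 50 deep (its x), 200 wide (y), 76 high mm; origin: middle of its underside. The lid leans on its front rail, whose top edge is at x = -24 mm, z = 66 mm, within 20 mm of the middle. Two test tubes in it, 67 mm either side of the middle, rise to 150 mm.
- buffer_10: Bystander: loose bottle with a black cap, 49 mm across, 100 mm high, at the back. Origin: middle of its underside.
- wash_bottle: Bystander: loose white wash bottle with blue cap and bent spout, 65 mm across, 181 mm high, at the back. Origin: middle of its underside.
- pipette_bulb: Bystander: loose red rubber pipette bulb, 54 mm across, 80 mm high, standing near the front right corner of the bench. Origin: middle of its underside.

How it is judged:
By the outcome, as a careful person would: the job done as asked, in the order asked, and still so for the second after the job is handed in, with the robot touching nothing.
It also fails if it takes over 64 s, if anything falls off the work surface, if the arm or the gripper's body presses on something with over 40 N, if the wrist force passes 120 N, or if a joint passes its speed limit or range.

## Robot

A 6-joint arm with a two-finger parallel gripper is mounted at the origin on a cart in front of the work surface, level with it; the furniture and walls round the work are solid. World frame = base frame: x ahead of the robot, y to its left, z up, the work surface at z = 0. Lengths are in m, angles in rad, forces in N, time in s.
With the tool pointing down it reaches from about 0.425 to 0.95 m from the base axis. Payload 3.5 kg.
Tool frame: the origin (TCP) lies on the centre line of the jaws, within the pads' length; the fingertips stand 19 mm ahead of it and the grasp point (between the pads) is the TCP; z points along the fingers, y is the line along which they close (so a half turn about z gives the same grasp; the last joint's range is limited). The gripper opens to 85 mm and grips with 20 to 120 N. Pads are 22 mm wide; open, the fingers measure 114 mm over their backs; the gripper's body (76 mm by 85 mm) begins 54 mm behind the grasp point. The pads swing forward as they close: fully open they stand 13 mm farther back than shut.
Start: joints at [-1.269, 0.286, 1.577, -0, 1.279, -0.15], TCP at [0.295, -0.607, 0.25] pointing down, gripper open.
Joint ranges: [-2.77, 2.77], [-0.9, 2.22], [0.21, 2.48], [-1.53, 4.67], [0.24, 2.81], [-2.84, 2.84]. Speed limits (rad/s): [2.79, 2.79, 3.14, 3.14, 3.14, 3.14].

## Interface

Orientations are given as a unit quaternion [x, y, z, w].
In Python, from plant import ctrl, imaging gives the robot as it stands. The module is installed in compiled form; this text tells all that it offers.
- The arm moves only by the shell command python3 -m handwheel 'ROWS' [OPENING] [FORCE]. ROWS is JSON, one flat list of numbers, 6 for each row, row after row: the shift along the world's x, y, z in units of 150 mm (1.0 is 150 mm), then the turn, a rotation vector about the world's x, y, z in units of 90 degrees (1.0 is 90 degrees). In form: [tx, ty, tz, rx, ry, rz, tx, ty, tz, rx, ry, rz, ...]. A call has 1 to 5 rows; each row shifts and turns the commanded pose from where the row before left it; what a row does not reach is not made up. A row lasts 1/12 s, in which the tool goes at most 41.7 mm and 7.16 degrees, less where a joint would pass 70% of its speed; a pose out of reach is approached as far as the arm can. A call with a number of a shift or a turn outside -1 to 1 is refused whole. A call with a gripper value outside its range is refused whole. OPENING is the opening, from 0 (shut) to 1 (fully open), set as the call begins (- or left out, the last holds). The fingers move at their own pace and stop on an object; FORCE is the grip in N (left out, the last holds). Time passes only in rows, so rows that do not move let the fingers close. It gives the time, the measured TCP pose, the force, the opening and the grip force at its end, in the units of the state.
- ctrl.get_state(): the state, without advancing time (a new reading comes with each control period).
- imaging.read_camera(name): name is "side" or "top"; returns (picture, depth): 480x640x3 uint8, blue, green, red; 480x640 float32, m along the optical axis (not along the pixel's ray), 0 where there is no reading.
- imaging.get_calibration(name): a dict with "fovy" (degrees; the focal length in pixels is half the picture's height over the tangent of half this angle, whatever the lens; pixels are square), "cx", "cy" (the principal point, pixels), "distortion" ([k1, k2, p1, p2, k3] as OpenCV has them; the pictures are not rectified), "R" (3x3) and "t" (3): a world point X has camera coordinates R X + t. Camera axes: x right, y down, z forward; pixel columns grow to the right and rows downward; lengths in m; the calibration is good to about 2 mm. A picture is of the moment at which its call begins. get_calibration takes no time and is no camera call.
- ctrl.sign_off(): hands the job in; it is judged then, once.
The state is a dict: "time": time; "qpos": joint angles; "dq": joint speeds; "joint_efforts": joint torques, N m; "eef_pos": TCP position; "tcp_rot": TCP orientation; "contact_force": force on the tool from outside, world axes, zero at the start; "wrist_torque": the same for the moment, N m; "opening": opening from 0.0 (shut) to 1.0 (fully open); "finger_force": force on a finger pad.
Only numpy, scipy, OpenCV 4.12 (cv2) and the standard library are available. Lean on these libraries where they do the work, as an engineer would, in place of code of your own. Each camera call takes 0.05 s, during which the arm holds its last target. There are 200 camera calls.

## Working session

There is one attempt and no reset: what is moved stays moved. The work goes in short steps, Python scripts to look and compute and a shell command to move; the robot and the scene stay as the last step left them, time stands still between calls to the robot, and variables do not carry over. Pictures are saved under pics/ and viewed, at most 12 in all, crops included, and the job is handed in when it is done.

```bash
ls; mkdir -p pics
python3 - <<'E'
from plant import ctrl, imaging
import cv2,numpy as np
print(ctrl.get_state())
for n in("side","top"):
    p,d=imaging.read_camera(n); cv2.imwrite(f"pics/{n}0.png",p); np.savez(f"pics/{n}0.npz",p=p,d=d)
    print(n,imaging.get_calibration(n))
E
```

```text
pics
{'time': 0.0, 'qpos': array([-1.26898784e+00,  2.87176450e-01,  1.57817334e+00,  4.42358509e-06,
        1.27860781e+00, -1.50006793e-01]), 'dq': array([ 0.00049188,  0.00088002, -0.00184709,  0.00103107, -0.00031429,
       -0.00091481]), 'joint_efforts': array([ 3.11303556e-04, -4.05981946e+01, -2.92624962e+01, -1.30788753e-04,
        5.81579137e-03,  1.07829425e-06]), 'eef_pos': array([ 0.29454375, -0.60666472,  0.24894192]), 'tcp_rot': array([ 9.74590667e-01,  2.23990253e-01, -8.75531769e-05, -1.17922675e-03]), 'contact_force': array([0.10691379, 0.70049075, 0.10549453]), 'wrist_torque': array([ 0.01483519, -0.05821551,  0.00824183]), 'finger_force': 0.0, 'opening': 1.000943155438075}
side {'fovy': 55.72906095507262, 'cx': 309.32881073139083, 'cy': 237.58110338911104, 'distortion': array([-0.05083628,  0.        ,  0.        ,  0.        ,  0.        ]), 'R': array([[ 0.99521085, -0.0954892 , -0.02090872],
       [-0.05840192, -0.40930584, -0.91052619],
       [ 0.07838736,  0.90738666, -0.41292236]]), 't': array([-0.56396765,  0.11376759,  0.83033382])}
top {'fovy': 51.817014582816185, 'cx': 315.3028253260903, 'cy': 245.7416875913399, 'distortion': array([-0.00850018,  0.        ,  0.        ,  0.        ,  0.        ]), 'R': array([[ 1.93999683e-02, -9.99808079e-01,  2.72866638e-03],
       [-9.95503154e-01, -1.95693919e-02, -9.26849976e-02],
       [ 9.27206078e-02, -9.18309969e-04, -9.95691742e-01]]), 't': array([0.02202407, 0.57254865, 1.02320927])}
```

View pics/side0.png

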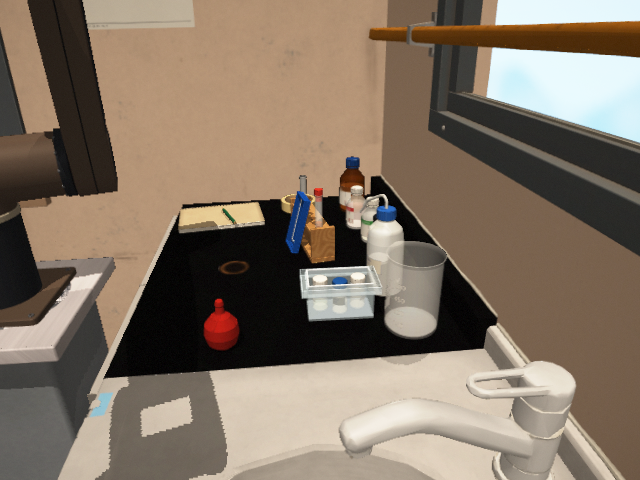

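View pics/top0.png

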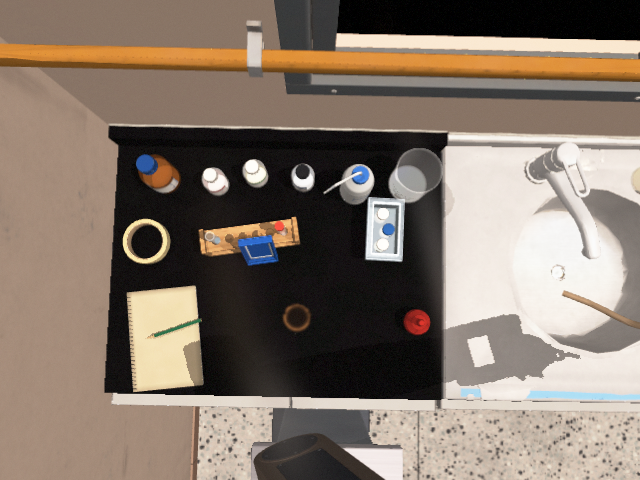

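Side view: the lid leans at (297,222) on the rack (318,240), with the box at (340,292) and the bulb at (221,328). Top view: lid (259,250), rack (249,237), box (385,230), bulb (417,322), wash bottle (357,182). Next I measure them.

```bash
cat > h.py <<'E'
import cv2,numpy as np
from plant import ctrl, imaging
def K(c):
    f=240/np.tan(np.radians(c["fovy"])/2); return np.array([[f,0,c["cx"]],[0,f,c["cy"]],[0,0,1]])
def norm(n,uv):
    c=imaging.get_calibration(n)
    u=cv2.undistortPoints(np.asarray(uv,float).reshape(-1,1,2),K(c),c["distortion"]).reshape(-1,2)
    return np.c_[u,np.ones(len(u))],c
def plane(n,uv,z):            # ray onto height z
    r,c=norm(n,uv); o=-c["R"].T@c["t"]; d=r@c["R"]
    return o+d*((z-o[2])/d[:,2])[:,None]
def pts(n,mask,d):            # depth pixels to world
    v,u=np.nonzero(mask&(d>0)); r,c=norm(n,np.c_[u,v]); X=r*d[v,u][:,None]
    return (X-c["t"])@c["R"],np.c_[u,v]
def grab(n,name=None):
    p,d=imaging.read_camera(n)
    if name: cv2.imwrite(f"pics/{name}.png",p)
    return p,d
def blue(p,box):
    h=cv2.cvtColor(p,cv2.COLOR_BGR2HSV); m=cv2.inRange(h,(105,130,60),(125,255,255))>0
    k=np.zeros_like(m); x0,y0,x1,y1=box; k[y0:y1,x0:x1]=1; return m&k
def project(n,X):
    c=imaging.get_calibration(n)
    return cv2.projectPoints(np.asarray(X,float).reshape(-1,3),cv2.Rodrigues(c["R"])[0],c["t"],K(c),c["distortion"])[0].reshape(-1,2)
E
python3 - <<'E'
from h import *
np.set_printoptions(precision=4,suppress=True)
D={n:np.load(f"pics/{n}0.npz") for n in("side","top")}
# lid points
for n,b in(("top",(235,230,290,275)),("side",(280,185,312,258))):
    p,d=D[n]["p"],D[n]["d"]; m=blue(p,b); X,uv=pts(n,m,d); print(n,len(X),X.min(0),X.max(0))
    cs=max(cv2.findContours(m.astype(np.uint8),0,1)[0],key=cv2.contourArea)
    ap=cv2.approxPolyDP(cs,3,True).reshape(-1,2); print(ap.tolist())
    if n=="top":
        for z in(.12,): print(plane(n,ap,z))
        # plane fit
        c=X.mean(0); s=np.linalg.svd(X-c); print("c",c,"n",s[2],s[1]/len(X)**.5)
# box top view: bright region
p,d=D["top"]["p"],D["top"]["d"]
X,uv=pts("top",np.ones_like(d)>0,d)
s=(uv[:,0]>355)&(uv[:,0]<415)&(uv[:,1]>190)&(uv[:,1]<270)
print("box hist",np.histogram(X[s,2],np.arange(-.01,.1,.01)))
m=np.zeros(d.shape,np.uint8); q=p[190:270,358:412].max(2); m[190:270,358:412]=(q>60)
cs=max(cv2.findContours(m,0,1)[0],key=cv2.contourArea); r=cv2.minAreaRect(cs);print(r); bp=cv2.boxPoints(r); W=plane("top",bp,.0635);print(W,W.mean(0),np.linalg.norm(np.diff(W,axis=0),axis=1))
# rack
h=cv2.cvtColor(p,cv2.COLOR_BGR2HSV); mm=np.zeros(d.shape,np.uint8); mm[210:262,190:305]=cv2.inRange(h,(8,90,60),(22,255,255))[210:262,190:305]
cs=max(cv2.findContours(mm,0,1)[0],key=cv2.contourArea); r=cv2.minAreaRect(cv2.convexHull(cs)); print("rack",r); print(plane("top",cv2.boxPoints(r),.076))
# bulb, buffer, wash: 
for nm,uv,z in(("bulb",(417,322),.06),("wash",(360,175),.18),("buf",(303,172),.1),("beaker",(416,170),.13)): print(nm,plane("top",[uv],z))
for b in ((235,165,330,275),(350,190,420,270)):
    pass
big=cv2.resize(p[180:280,185:425],None,fx=3.3,fy=3.3,interpolation=2); cv2.imwrite("pics/crop1.png",big)
E
```

```text
top 786 [ 0.5297  0.1131 -0.0048] [0.5827 0.1925 0.1227]
[[270, 235], [238, 241], [248, 265], [278, 260]]
[[0.5825 0.1215 0.12  ]
 [0.5696 0.1831 0.12  ]
 [0.5235 0.1623 0.12  ]
 [0.5343 0.1047 0.12  ]]
c [0.5576 0.1507 0.0598] n [[-0.2578 -0.0121 -0.9661]
 [ 0.1375 -0.9902 -0.0243]
 [-0.9564 -0.1391  0.2569]] [0.0463 0.0195 0.0048]
side 780 [ 0.5303  0.1101 -0.0007] [0.5819 0.2023 0.1207]
[[300, 191], [286, 237], [291, 252], [298, 251], [310, 201]]
box hist (array([1587,  871,  106,  103,  122,  308,  634,  756,   26,   30]), array([-0.01,  0.  ,  0.01,  0.02,  0.03,  0.04,  0.05,  0.06,  0.07,
        0.08,  0.09]))
((384.5, 225.5), (71.0, 53.0), 90.0)
[[ 0.6863 -0.053   0.0635]
 [ 0.6885 -0.1629  0.0635]
 [ 0.5411 -0.1631  0.0635]
 [ 0.539  -0.0546  0.0635]] [ 0.6137 -0.1084  0.0635] [0.1099 0.1474 0.1085]
rack ((248.63534545898438, 236.68145751953125), (28.68008804321289, 99.9840087890625), 82.20793151855469)
[[0.5963 0.2737 0.076 ]
 [0.6281 0.0733 0.076 ]
 [0.5701 0.0641 0.076 ]
 [0.5387 0.2634 0.076 ]]
bulb [[ 0.4175 -0.1762  0.06  ]]
wash [[ 0.6899 -0.0463  0.18  ]]
buf [[0.713  0.0608 0.1   ]]
beaker [[ 0.7141 -0.1596  0.13  ]]
```

View pics/crop1.png

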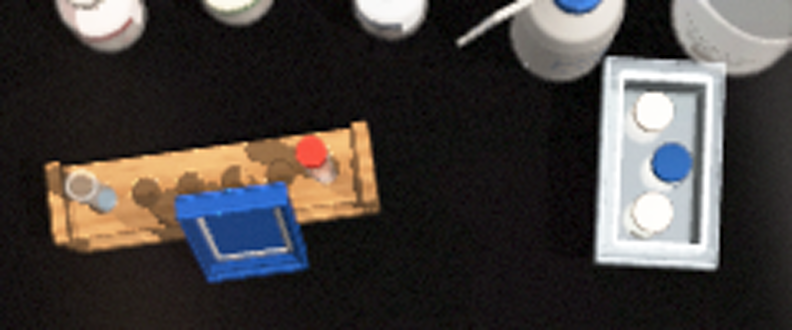

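The crop shows the lid's upper end at about crop (232,200), slightly toward the red tube. The box's outer corners are at crop (604,57), (726,62), (718,268) and (595,263). I move to above the lid while turning the wrist the long way round, so the later roll to -y stays in range.

```bash
python3 -m handwheel '[0.085,0.22,0,0,0,0.0787,0.085,0.22,0,0,0,0.0787,0.085,0.22,0,0,0,0.0787,0.085,0.22,0,0,0,0.0787,0.085,0.22,0,0,0,0.0787]' 1
python3 -m handwheel '[0.085,0.22,0,0,0,0.0787,0.085,0.22,0,0,0,0.0787,0.085,0.22,0,0,0,0.0787,0.085,0.22,0,0,0,0.0787,0.085,0.22,0,0,0,0.0787]'
python3 -m handwheel '[0.085,0.22,0,0,0,0.0787,0.085,0.22,0,0,0,0.0787,0.085,0.22,0,0,0,0.0787,0.085,0.22,0,0,0,0.0787,0.085,0.22,0,0,0,0.0787]'
python3 -m handwheel '[0.085,0.22,0,0,0,0.0787,0.085,0.22,0,0,0,0.0787,0.085,0.22,0,0,0,0.0787,0.085,0.22,0,0,0,0.0787,0.085,0.22,0,0,0,0.0787]'
python3 -m handwheel '[0.085,0.22,0,0,0,0.0787,0.085,0.22,0,0,0,0.0787,0.085,0.22,0,0,0,0.0787]'
python3 - <<'E'
from h import *
from scipy.spatial.transform import Rotation as R
s=ctrl.get_state(); print(s["eef_pos"],s["qpos"]); M=R.from_quat(s["tcp_rot"]).as_matrix(); print(M)
# box outer corners by hand from the crop
c=np.array([(604,57),(726,62),(718,268),(595,263)])/3.3+[185,180]
W=plane("top",c,.0635); print(W,W.mean(0),np.linalg.norm(np.diff(W,axis=0),axis=1))
a=(W[0]+W[1]-W[2]-W[3]); print("box yaw",np.degrees(np.arctan2(a[1],a[0])))
E
```

```text
time: 0.52
eef_pos: [0.3586, -0.4404, 0.2495]
tcp_rot: [0.859, 0.512, 0.0, -0.001]
contact_force: [1.3, 0.5, 0.2]
opening: 1.0
finger_force: 0.0
time: 0.93
eef_pos: [0.4223, -0.2754, 0.2499]
tcp_rot: [0.662, 0.749, 0.0, -0.0]
contact_force: [1.4, -0.3, 0.6]
opening: 1.001
finger_force: 0.0
time: 1.35
eef_pos: [0.486, -0.1104, 0.25]
tcp_rot: [0.403, 0.915, -0.0, -0.0]
contact_force: [1.4, -0.3, 0.2]
opening: 1.003
finger_force: 0.0
time: 1.77
eef_pos: [0.5497, 0.0546, 0.2499]
tcp_rot: [0.105, 0.994, -0.0, -0.0]
contact_force: [0.5, -0.1, -0.3]
opening: 1.002
finger_force: 0.0
time: 2.02
eef_pos: [0.588, 0.1536, 0.2497]
tcp_rot: [-0.08, 0.997, -0.0, -0.0]
contact_force: [1.1, -0.7, 1.5]
opening: 1.002
finger_force: 0.0
[0.58795014 0.15357848 0.24970022] [ 8.87202753e-02  1.40969072e-01  1.74845294e+00 -9.25466635e-05
  1.25316233e+00 -1.64194496e+00]
[[-9.87243064e-01 -1.59217377e-01 -9.80002232e-04]
 [-1.59217281e-01  9.87243550e-01 -1.75439268e-04]
 [ 9.95433862e-04 -1.71679092e-05 -9.99999504e-01]]
[[ 0.67143576 -0.07391092  0.0635    ]
 [ 0.66980092 -0.15048478  0.0635    ]
 [ 0.54030637 -0.1458413   0.0635    ]
 [ 0.54192245 -0.06955396  0.0635    ]] [ 0.60586638 -0.10994774  0.0635    ] [0.07659131 0.12957778 0.07630445]
box yaw -1.9902077966876845
```

```bash
python3 -m handwheel '[0.022,0.007,-0.127,-0.0116,0.0732,0,0.022,0.007,-0.127,-0.0116,0.0732,0,0.022,0.007,-0.127,-0.0116,0.0732,0,0,0,0,0,0,0]'
python3 -m handwheel '[-0.057,-0.009,-0.157,0,0,0,-0.057,-0.009,-0.157,0,0,0,0,0,0,0,0,0]'
python3 - <<'E'
from h import *
p,d=grab("side"); cv2.imwrite("pics/s1.png",cv2.resize(p[130:290,220:400],None,fx=3.6,fy=3.6,interpolation=2))
p,d=grab("top"); cv2.imwrite("pics/t1.png",cv2.resize(p[150:290,170:350],None,fx=3.6,fy=3.6,interpolation=2))
E
```

```text
time: 2.35
eef_pos: [0.5965, 0.1549, 0.1827]
tcp_rot: [-0.076, 0.98, -0.014, -0.182]
contact_force: [-0.9, -0.9, -3.8]
opening: 1.001
finger_force: 0.0
time: 2.6
eef_pos: [0.58, 0.1518, 0.1448]
tcp_rot: [-0.076, 0.982, -0.015, -0.173]
contact_force: [-0.4, 0.6, 0.7]
opening: 1.006
finger_force: 0.0
```

View pics/s1.png

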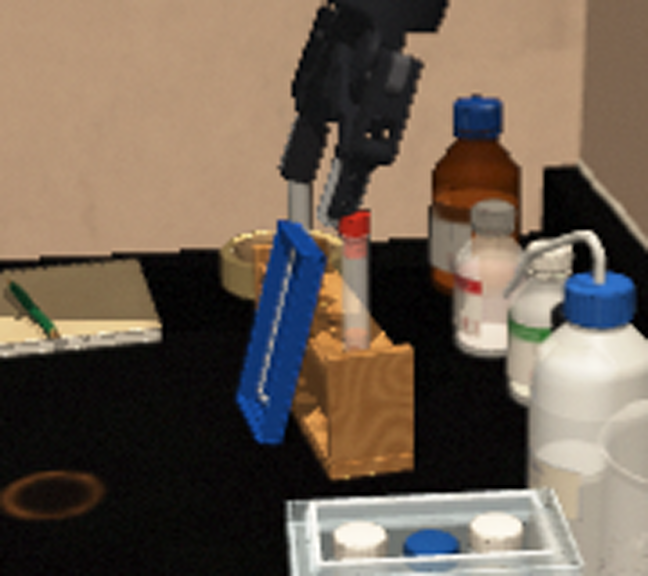

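Side view: the lid's top end is at crop (298,235), directly below the fingers. The near finger (345,200) is close to the red tube cap (355,222), so I compute that clearance.

Run:
```python
from h import *
from scipy.spatial.transform import Rotation as R
np.set_printoptions(precision=4,suppress=True)
D={n:np.load(f"pics/{n}0.npz") for n in("side","top")}
s=ctrl.get_state(); T=R.from_quat(s["tcp_rot"]).as_matrix(); t=s["eef_pos"]; print(t,s["qpos"])
for n,b in(("top",(268,215,290,236)),("side",(308,180,328,200))):
    h=cv2.cvtColor(D[n]["p"],cv2.COLOR_BGR2HSV); m=(cv2.inRange(h,(0,150,90),(6,255,255))|cv2.inRange(h,(174,150,90),(180,255,255)))>0
    k=np.zeros_like(m); k[b[1]:b[3],b[0]:b[2]]=1; X,_=pts(n,m&k,D[n]["d"]); print("redcap",n,len(X),X.min(0),X.max(0),((np.median(X,0)-t)@T))
for n,b in(("top",(235,230,290,275)),("side",(280,185,312,258))):
    X,_=pts(n,blue(D[n]["p"],b),D[n]["d"]); X=X[X[:,2]>.03]; Y=(X-t)@T; print(n,"lid in tool",np.percentile(Y,[1,5,50,95,99],axis=0))
```

```text
[0.5804 0.1521 0.1467] [ 0.0955  0.4026  1.6524 -0.0211  1.4343 -1.6221]
redcap top 70 [0.5894 0.0948 0.0622] [0.6066 0.1169 0.1519] [-0.0083 -0.0514 -0.003 ]
redcap side 66 [0.5883 0.0892 0.1375] [0.6047 0.108  0.1499] [-0.007  -0.0587 -0.0005]
top lid in tool [[-0.0154 -0.0324  0.0277]
 [-0.0146 -0.0307  0.0291]
 [-0.0073  0.0018  0.0642]
 [ 0.0039  0.0312  0.1136]
 [ 0.0049  0.0325  0.118 ]]
side lid in tool [[-0.0136 -0.0362  0.029 ]
 [-0.0121 -0.035   0.0297]
 [-0.0041 -0.0101  0.0722]
 [ 0.0045  0.0317  0.1163]
 [ 0.0061  0.0333  0.1208]]
```

View pics/t1.png

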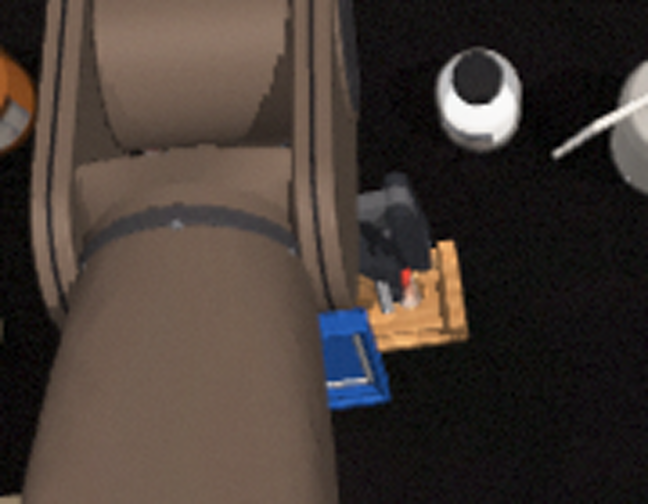

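The tube is 55 mm from the tool's centre line and would foul a finger leaning over the rack. I back off, set the tool vertical so the fingers pass in front of the tube, and come down.

```bash
python3 -m handwheel '[0,0,0.27,0,0,0,-0.033,-0.005,0.1,0.0116,-0.0732,0,-0.033,-0.005,0,0.0116,-0.0732,0,-0.033,-0.005,0,0.0116,-0.0732,0,0,0,0,0,0,0]'
python3 -m handwheel '[0,0,-0.2,0,0,0,0,0,-0.2,0,0,0,0,0,-0.12,0,0,0,0,0,0,0,0,0]'
python3 - <<'E'
from h import *
s=ctrl.get_state(); print(s["eef_pos"],s["tcp_rot"],s["contact_force"])
E
```

```text
time: 3.12
eef_pos: [0.5619, 0.1499, 0.2021]
tcp_rot: [-0.077, 0.997, 0.0, 0.001]
contact_force: [0.1, 0.2, -0.8]
opening: 0.994
finger_force: 0.0
time: 3.45
eef_pos: [0.5631, 0.1495, 0.1193]
tcp_rot: [-0.076, 0.997, -0.0, -0.005]
contact_force: [-0.4, 0.4, 0.7]
opening: 1.0
finger_force: 0.0
[0.56306827 0.14953906 0.11929682] [-7.64668924e-02  9.97060559e-01 -2.97386284e-05 -4.80158820e-03] [-0.41551963  0.43123354  0.65793041]
```

```bash
python3 -m handwheel '[0.015,0,-0.1,0,0,0,0,0,0,0,0,0]'
python3 -m handwheel '[0,0,0,0,0,0,0,0,0,0,0,0,0,0,0,0,0,0,0,0,0,0,0,0,0,0,0,0,0,0]' 0 30
python3 -m handwheel '[0,0,0,0,0,0,0,0,0,0,0,0]'
python3 - <<'E'
from h import *
p,d=grab("side"); cv2.imwrite("pics/s2.png",cv2.resize(p[130:290,220:400],None,fx=3.6,fy=3.6,interpolation=2))
E
```

```text
time: 3.62
eef_pos: [0.568, 0.1498, 0.1078]
tcp_rot: [-0.076, 0.997, -0.0, -0.001]
contact_force: [-0.3, -0.4, -0.8]
opening: 0.998
finger_force: 0.0
time: 4.03
eef_pos: [0.5692, 0.1501, 0.1103]
tcp_rot: [-0.077, 0.997, 0.0, 0.001]
contact_force: [-0.1, -0.3, 3.8]
opening: 0.768
finger_force: 35.3
time: 4.2
eef_pos: [0.5692, 0.1501, 0.1103]
tcp_rot: [-0.077, 0.997, 0.0, 0.001]
contact_force: [-0.6, -0.6, 5.3]
opening: 0.768
finger_force: 35.5
```

View pics/s2.png

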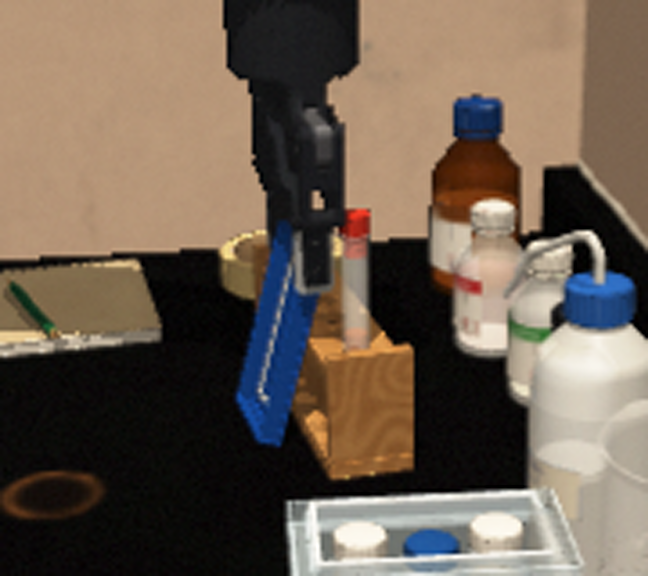

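The side view shows the near finger on the lid's long edge at crop (315,250), with the opening at 0.768 (65 mm), so it is gripped. I lift it away, yaw -99° so the outside faces -y, then roll.

```bash
python3 -m handwheel '[-0.07,-0.01,0.1,0,0,0,-0.12,-0.02,0.15,0,0,0,-0.12,-0.02,0.18,0,0,0,-0.12,-0.05,0.18,0,0,-0.077,-0.12,-0.05,0.13,0,0,-0.077]'
python3 -m handwheel '[-0.05,-0.05,0,0,0,-0.077,0,-0.05,0,0,0,-0.077,0,-0.05,0,0,0,-0.077,0,-0.05,0,0,0,-0.077,0,-0.05,0,0,0,-0.077]'
python3 -m handwheel '[0,0,0,0,0,-0.077,0,0,0,0,0,-0.077,0,0,0,0,0,-0.077,0,0,0,0,0,-0.077,0,0,0,0,0,-0.077]'
python3 -m handwheel '[0,0,0,0,0,-0.077,0,0,0,0,0,-0.077,0,0,0,-0.077,0,0,0,0,0,-0.077,0,0,0,0,0,0,0,0]'
python3 - <<'E'
from h import *
s=ctrl.get_state(); print(s["eef_pos"],s["tcp_rot"],s["contact_force"],s["qpos"])
E
```

```text
time: 4.67
eef_pos: [0.485, 0.1274, 0.2211]
tcp_rot: [0.047, 0.999, 0.0, 0.001]
contact_force: [0.5, 0.5, 0.3]
opening: 0.767
finger_force: 34.8
time: 5.08
eef_pos: [0.4775, 0.0896, 0.219]
tcp_rot: [0.342, 0.94, -0.0, -0.0]
contact_force: [-0.1, -0.1, -0.9]
opening: 0.768
finger_force: 34.8
time: 5.5
eef_pos: [0.4775, 0.0899, 0.2188]
tcp_rot: [0.607, 0.795, -0.001, -0.001]
contact_force: [-0.2, 0.7, 0.1]
opening: 0.762
finger_force: 34.8
time: 5.92
eef_pos: [0.4773, 0.0915, 0.2183]
tcp_rot: [0.69, 0.714, -0.088, 0.084]
contact_force: [0.5, 0.3, -0.8]
opening: 0.764
finger_force: 34.8
[0.47727164 0.09149383 0.21832426] [ 0.6897404   0.71374286 -0.08808201  0.08408851] [ 0.50359177  0.28091073 -0.83803424] [ 0.09560651 -0.0688692   2.03685602 -0.25992544  1.21031459  0.15802234]
```

```bash
python3 -m handwheel '[0,0,0,-0.0704,0,0,0,0,0,-0.0704,0,0,0,0,0,-0.0704,0,0,0,0,0,-0.0704,0,0,0,0,0,-0.0704,0,0]'
python3 -m handwheel '[0,0,-0.2,-0.0704,0,0,0,0,-0.2,0,0,0,0,0,-0.2,0,0,0,0,0,0,0,0,0]'
python3 - <<'E'
from h import *
from scipy.spatial.transform import Rotation as R
s=ctrl.get_state(); print(s["eef_pos"],s["contact_force"],s["qpos"]); print(R.from_quat(s["tcp_rot"]).as_matrix())
p,d=grab("side"); cv2.imwrite("pics/s3.png",cv2.resize(p[130:350,180:400],None,fx=2.7,fy=2.7,interpolation=2))
E
```

```text
time: 6.33
eef_pos: [0.478, 0.09, 0.2196]
tcp_rot: [0.641, 0.662, -0.279, 0.27]
contact_force: [0.4, -0.3, -0.1]
opening: 0.765
finger_force: 34.8
time: 6.67
eef_pos: [0.4736, 0.0888, 0.1226]
tcp_rot: [0.624, 0.647, -0.319, 0.299]
contact_force: [-0.5, -1.0, -1.5]
opening: 0.769
finger_force: 34.8
[0.47361269 0.08877815 0.12259171] [-0.54706362 -0.97983391 -1.48778755] [ 0.33037169  0.29199541  2.0151849  -0.86161645  1.35076808  0.72452059]
[[-0.04167573  0.99907573 -0.01052744]
 [ 0.61727911  0.01746133 -0.78655044]
 [-0.78563963 -0.03927844 -0.61743629]]
```

View pics/s3.png

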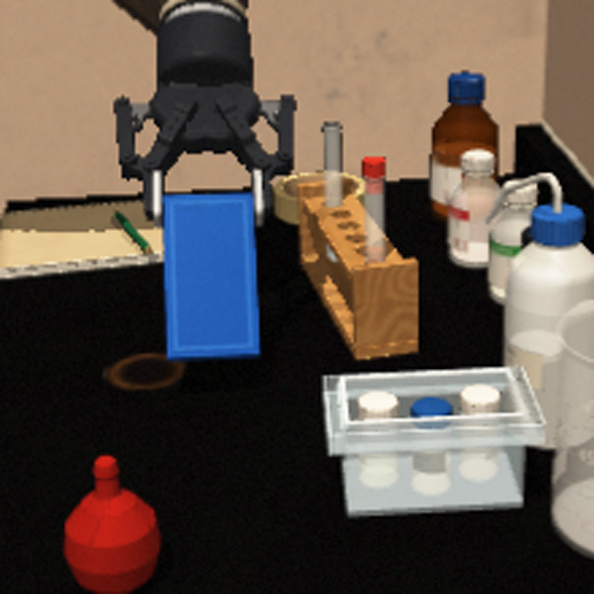

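The side view shows the lid hanging from its upper end, outside (crop 210,270) toward the camera, clear of everything. I reduce the grip so it can pivot, then lower until the far edge rests on the bench and the lid lies down.

```bash
python3 -m handwheel '[0,0,-0.15,0,0,0,0,0,-0.1,0,0,0,0,0,-0.06,0,0,0]' 0 20
python3 -m handwheel '[0,0,-0.08,0,0,0,0,0,-0.08,0,0,0,0,0,-0.08,0,0,0]'
python3 - <<'E'
from h import *
s=ctrl.get_state(); print(s["eef_pos"],s["contact_force"],s["wrist_torque"],s["qpos"])
p,d=grab("side"); X,_=pts("side",blue(p,(200,170,330,290)),d); print(np.percentile(X,[1,50,99],axis=0))
E
```

```text
time: 6.97
eef_pos: [0.4803, 0.0899, 0.0874]
tcp_rot: [0.626, 0.644, -0.314, 0.307]
contact_force: [-4.6, 6.2, 15.0]
opening: 0.765
finger_force: 37.1
time: 7.22
eef_pos: [0.4819, 0.0907, 0.052]
tcp_rot: [0.627, 0.644, -0.312, 0.307]
contact_force: [0.0, 3.7, 5.2]
opening: 0.767
finger_force: 39.2
[0.48190328 0.09066338 0.05202916] [0.02376931 3.70535103 5.23373176] [-0.36426676 -0.0730643   0.0128643 ] [ 0.33116923  0.43403956  1.99931843 -0.90026356  1.26109219  0.84578234]
[[ 0.44932165 -0.01332322  0.00102927]
 [ 0.48191032  0.0328019   0.03652346]
 [ 0.51435529  0.10276695  0.06767096]]
```

```bash
python3 -m handwheel '[0,0,-0.06,0,0,0,0,0,-0.06,0,0,0,0,0,-0.05,0,0,0,0,0,0,0,0,0]'
python3 - <<'E'
from h import *
s=ctrl.get_state(); print(s["eef_pos"],s["contact_force"],s["wrist_torque"])
p,d=grab("side"); X,_=pts("side",blue(p,(200,170,330,290)),d); print(np.percentile(X,[1,50,99],axis=0))
cv2.imwrite("pics/s4.png",cv2.resize(p[130:350,180:400],None,fx=2.7,fy=2.7,interpolation=2))
E
```

```text
time: 7.6
eef_pos: [0.4792, 0.0899, 0.0222]
tcp_rot: [0.626, 0.646, -0.314, 0.305]
contact_force: [1.2, 0.9, 3.1]
opening: 0.765
finger_force: 39.3
[0.47918249 0.08985811 0.02218556] [1.21376211 0.85167093 3.05932321] [-0.25459596 -0.29279804  0.4231584 ]
[[ 0.44814046 -0.02291242  0.00245679]
 [ 0.48003235  0.02174486  0.0245761 ]
 [ 0.51221143  0.09300963  0.03914006]]
```

View pics/s4.png

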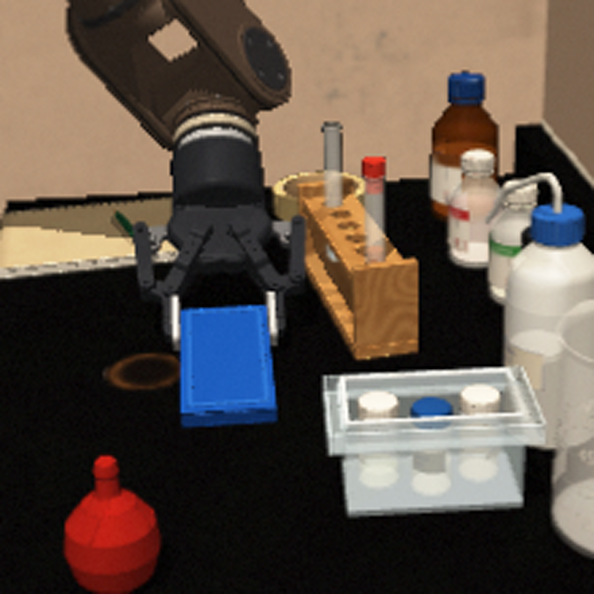

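The side view shows the lid almost flat, outside up, with the near end about 24 mm up at crop (228,308). A little lower, then release and back off along the tool axis.

```bash
python3 -m handwheel '[0,0,-0.03,0,0,0,0,0,0,0,0,0]'
python3 -m handwheel '[0,0,0,0,0,0,0,0,0,0,0,0,0,0,0,0,0,0]' 1 20
python3 -m handwheel '[0,0.1,0.08,0,0,0,0,0.16,0.14,0,0,0,0,0.16,0.16,0,0,0,0,0.1,0.2,0.0704,0,0,0,0.0,0.2,0.0704,0,0]'
python3 -m handwheel '[0,0,0.1,0.0704,0,0,0,0,0,0.0704,0,0,0,0,0,0.0704,0,0,0,0,0,0.0704,0,0,0,0,0,0.0704,0,0]'
python3 - <<'E'
from h import *
s=ctrl.get_state(); print(s["eef_pos"],s["contact_force"],s["tcp_rot"],s["qpos"])
p,d=grab("side"); X,_=pts("side",blue(p,(200,170,330,290)),d); print(np.percentile(X,[1,50,99],axis=0))
p,d=grab("top","t5"); X,_=pts("top",blue(p,(260,200,345,330)),d); print(np.percentile(X,[1,50,99],axis=0))
cv2.imwrite("pics/t5c.png",cv2.resize(p[170:350,230:430],None,fx=3,fy=3,interpolation=2))
E
```

```text
time: 7.82
eef_pos: [0.4786, 0.0899, 0.0173]
tcp_rot: [0.626, 0.646, -0.314, 0.305]
contact_force: [0.9, 1.1, 3.2]
opening: 0.767
finger_force: 39.3
time: 8.07
eef_pos: [0.4772, 0.0897, 0.0163]
tcp_rot: [0.626, 0.646, -0.315, 0.303]
contact_force: [-1.0, -0.2, 0.9]
opening: 1.003
finger_force: 0.0
time: 8.48
eef_pos: [0.4773, 0.1709, 0.1331]
tcp_rot: [0.654, 0.679, -0.24, 0.231]
contact_force: [0.7, -0.7, 1.3]
opening: 0.998
finger_force: 0.0
time: 8.9
eef_pos: [0.4781, 0.1683, 0.1496]
tcp_rot: [0.695, 0.717, -0.044, 0.044]
contact_force: [-1.3, -0.6, -0.2]
opening: 0.999
finger_force: 0.0
[0.47808303 0.16834405 0.14959162] [-1.31647364 -0.58953064 -0.16952911] [ 0.6947355   0.71654428 -0.0442646   0.04413084] [ 0.19476497  0.04891632  2.04669008 -0.14016184  1.07274426  0.23255151]
[[ 0.44597857 -0.02172228  0.00074914]
 [ 0.47874642  0.02049604  0.01549918]
 [ 0.51145964  0.09743498  0.01744092]]
[[ 0.44606922 -0.01696372 -0.00277225]
 [ 0.47934944  0.04242756  0.01376342]
 [ 0.51267935  0.10320124  0.01826458]]
```

View pics/t5c.png

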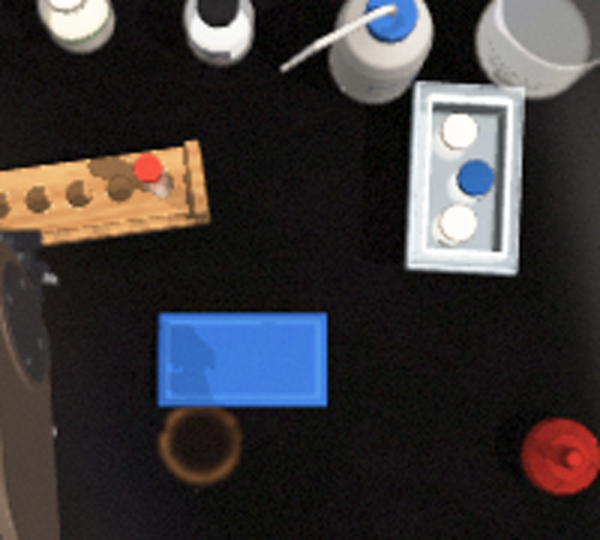

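Top view: the lid lies flat, outside up, centred at about crop (243,360), and the box is at crop (465,180) undisturbed. I compute the grasp and placing numbers.

```bash
cat >> h.py <<'E'
def lidrect(p,z,box,n="top"):
    m=blue(p,box).astype(np.uint8); c=max(cv2.findContours(m,0,1)[0],key=cv2.contourArea)
    r=cv2.minAreaRect(c); W=plane(n,cv2.boxPoints(r),z); L=np.diff(W,axis=0)
    k=np.argmax(np.linalg.norm(L[:2],axis=1)); a=np.degrees(np.arctan2(L[k,1],L[k,0]))
    return W.mean(0),a,np.linalg.norm(L[:2],axis=1)
E
python3 - <<'E'
from h import *
np.set_printoptions(precision=4,suppress=True)
p=cv2.imread("pics/t5.png"); print("lid",lidrect(p,.015,(260,260,345,330)))
g=p.max(2).astype(float)
def edge(axis,idx,a,b):   # first crossing of 80 going from a to b
    o=[]
    for i in idx:
        rng=np.arange(a,b,1 if b>a else -1); v=g[i,rng] if axis==0 else g[rng,i]
        k=np.argmax(v>80)
        if k>0: f=(80-v[k-1])/(v[k]-v[k-1]); s=rng[k-1]+f*(1 if b>a else -1); o.append((s,i) if axis==0 else (i,s))
    return plane("top",o,.0635)
E={"L":edge(0,range(206,254),355,378),"R":edge(0,range(206,254),415,392),"B":edge(1,range(372,398),272,250),"T":edge(1,range(376,400),188,206)}
for k,W in E.items():
    vx,vy,x,y=cv2.fitLine(W[:,:2].astype(np.float32),cv2.DIST_HUBER,0,.001,.001).ravel(); print(k,"mid",np.median(W,0),"ang",np.degrees(np.arctan2(vy,vx)))
E
```

```text
lid (array([0.4793, 0.0427, 0.015 ]), np.float64(-88.88221118839363), array([0.0658, 0.1197]))
L mid [ 0.6041 -0.0697  0.0635] ang -2.0505004
R mid [ 0.6057 -0.1476  0.0635] ang -2.1593418
B mid [ 0.5408 -0.1088  0.0635] ang 88.15816
T mid [ 0.672  -0.1028  0.0635] ang 89.14246
```

```bash
python3 -m handwheel '[0.002,-0.21,0,0.0398,0,0,0.002,-0.21,0,0.0398,0,0,0.002,-0.21,0,0,0,0,0.002,-0.207,-0.15,0,0,0,0,0,-0.25,0,0,0]'
python3 -m handwheel '[0,0,0,0,0,0,0,0,0,0,0,0]'
python3 - <<'E'
from h import *
from scipy.spatial.transform import Rotation as R
s=ctrl.get_state(); print(s["eef_pos"],s["contact_force"],s["qpos"]);print(R.from_quat(s["tcp_rot"]).as_matrix())
E
```

```text
time: 9.42
eef_pos: [0.4833, 0.0383, 0.0925]
tcp_rot: [0.697, 0.717, -0.0, 0.007]
contact_force: [1.9, -0.2, 0.3]
opening: 1.0
finger_force: 0.0
time: 9.58
eef_pos: [0.4769, 0.0428, 0.0865]
tcp_rot: [0.696, 0.718, -0.005, -0.001]
contact_force: [0.6, 0.1, 0.5]
opening: 1.002
finger_force: 0.0
[0.47687686 0.04282876 0.08651879] [0.59552184 0.06615598 0.54092717] [-0.11931999  0.06541617  2.1614335  -0.00877254  0.92195754 -0.14452678]
[[-0.03055148  0.99950137 -0.00797666]
 [ 0.99951615  0.03050338 -0.00608349]
 [-0.00583714 -0.00815866 -0.99994968]]
```

```bash
python3 -m handwheel '[0.01,0,-0.2,0,0,0,0,0,-0.18,0,0,0,0,0,0,0,0,0,0,0,0,0,0,0]'
python3 - <<'E'
from h import *
from scipy.spatial.transform import Rotation as R
s=ctrl.get_state(); print(s["eef_pos"],s["contact_force"]);print(R.from_quat(s["tcp_rot"]).as_matrix())
E
```

```text
time: 9.92
eef_pos: [0.4806, 0.0435, 0.0324]
tcp_rot: [0.695, 0.719, -0.003, 0.001]
contact_force: [-0.4, -0.5, 0.4]
opening: 1.001
finger_force: 0.0
[0.48056873 0.04345274 0.03236493] [-0.37801892 -0.53586808  0.42276709]
[[-0.03285643  0.99945806 -0.00200971]
 [ 0.99944011  0.03284299 -0.00638823]
 [-0.00631876 -0.00221848 -0.99997758]]
```

```bash
python3 -m handwheel '[-0.005,-0.005,-0.105,0.004,0.001,-0.007,0,0,0,0,0,0]'
python3 -m handwheel '[0,0,0,0,0,0,0,0,0,0,0,0,0,0,0,0,0,0,0,0,0,0,0,0]' 0 40
python3 -m handwheel '[0,0,0.1,0,0,0,0,0,0.2,0,0,0,0,0,0.2,0,0,0,0,0,0.2,0,0,0,0,0,0,0,0,0]'
python3 - <<'E'
from h import *
s=ctrl.get_state(); print(s["eef_pos"],s["contact_force"],s["qpos"])
p,d=grab("side"); X,_=pts("side",blue(p,(180,150,330,290)),d); print(np.percentile(X,[1,50,99],axis=0))
cv2.imwrite("pics/s6.png",cv2.resize(p[130:350,180:400],None,fx=2.7,fy=2.7,interpolation=2))
E
```

```text
time: 10.08
eef_pos: [0.4807, 0.0421, 0.0173]
tcp_rot: [0.7, 0.714, -0.0, -0.0]
contact_force: [-0.9, -0.2, -0.0]
opening: 1.002
finger_force: 0.0
time: 10.42
eef_pos: [0.4818, 0.0417, 0.0186]
tcp_rot: [0.7, 0.714, 0.0, 0.001]
contact_force: [0.5, 2.4, 6.6]
opening: 0.76
finger_force: 45.0
time: 10.83
eef_pos: [0.4846, 0.0412, 0.1286]
tcp_rot: [0.7, 0.714, 0.004, 0.005]
contact_force: [0.8, -0.2, 0.1]
opening: 0.752
finger_force: 44.9
[0.48455727 0.04124318 0.12861591] [ 0.79324679 -0.2396676   0.07945639] [-1.23946529e-01  1.81764303e-03  2.13498621e+00 -3.50936264e-04
  9.92782115e-01 -1.44044997e-01]
[[ 0.45296547 -0.0228165   0.11165187]
 [ 0.48524923  0.01219009  0.12544659]
 [ 0.51677497  0.0940751   0.12708259]]
```

View pics/s6.png

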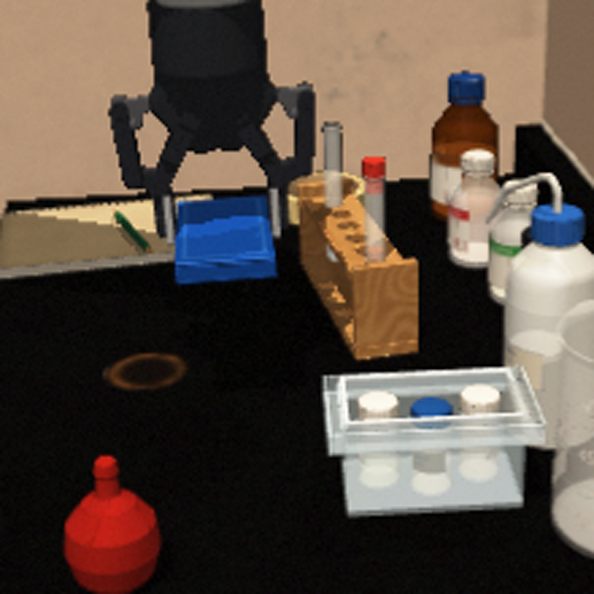

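The side view shows the lid held level at crop (225,238). I turn it -93.2° while moving to the box's y, then go forward over the box.

```bash
python3 -m handwheel '[0,-0.0714,0.02,0,0,-0.074,0,-0.0714,0.02,0,0,-0.074,0,-0.0714,0,0,0,-0.074,0,-0.0714,0,0,0,-0.074,0,-0.0714,0,0,0,-0.074]'
python3 -m handwheel '[0,-0.0714,0,0,0,-0.074,0,-0.0714,0,0,0,-0.074,0,-0.0714,0,0,0,-0.074,0,-0.0714,0,0,0,-0.074,0,-0.0714,0,0,0,-0.074]'
python3 -m handwheel '[0,-0.0714,0,0,0,-0.074,0,-0.0714,0,0,0,-0.074,0,-0.0714,0,0,0,-0.074,0,-0.0714,0,0,0,-0.074,0,0,0,0,0,0]'
python3 -m handwheel '[0.15,0,0,0,0,0,0.2,0,0,0,0,0,0.2,0,0,0,0,0,0.15,0,0,0,0,0,0.1,0,0,0,0,0]'
python3 -m handwheel '[0,0,0,0,0,0,0,0,0,0,0,0,0,0,0,0,0,0]'
python3 - <<'E'
from h import *
from scipy.spatial.transform import Rotation as R
s=ctrl.get_state(); print(s["eef_pos"],s["contact_force"],s["qpos"]);print(R.from_quat(s["tcp_rot"]).as_matrix())
p,d=grab("side","s7"); cv2.imwrite("pics/s7c.png",cv2.resize(p[130:350,230:450],None,fx=2.7,fy=2.7,interpolation=2))
p,d=grab("top","t7")
E
```

```text
time: 11.3
eef_pos: [0.4791, -0.0121, 0.1262]
tcp_rot: [0.877, 0.481, -0.001, -0.001]
contact_force: [-0.5, 0.1, -0.9]
opening: 0.757
finger_force: 44.9
time: 11.72
eef_pos: [0.4791, -0.0656, 0.126]
tcp_rot: [0.978, 0.21, -0.001, -0.001]
contact_force: [0.3, 0.4, 0.1]
opening: 0.76
finger_force: 44.9
time: 12.13
eef_pos: [0.4795, -0.1093, 0.1263]
tcp_rot: [1.0, -0.02, -0.001, -0.001]
contact_force: [-0.4, -0.3, -1.5]
opening: 0.756
finger_force: 44.9
time: 12.55
eef_pos: [0.6016, -0.1075, 0.1264]
tcp_rot: [1.0, -0.016, -0.0, -0.001]
contact_force: [-1.2, 0.1, 0.4]
opening: 0.76
finger_force: 44.9
time: 12.8
eef_pos: [0.5987, -0.1076, 0.1262]
tcp_rot: [1.0, -0.017, -0.001, -0.001]
contact_force: [-0.4, 0.4, -0.8]
opening: 0.757
finger_force: 44.9
[ 0.59874735 -0.10758315  0.12623864] [-0.40316257  0.35459466 -0.8123124 ] [-3.44976079e-01  2.72281441e-01  1.83525257e+00  1.69521407e-03
  1.03729421e+00  1.25984694e+00]
[[ 0.999388   -0.03488711 -0.00255073]
 [-0.03488083 -0.99938843  0.0024676 ]
 [-0.00263525 -0.00237712 -0.9999937 ]]
```

View pics/s7c.png

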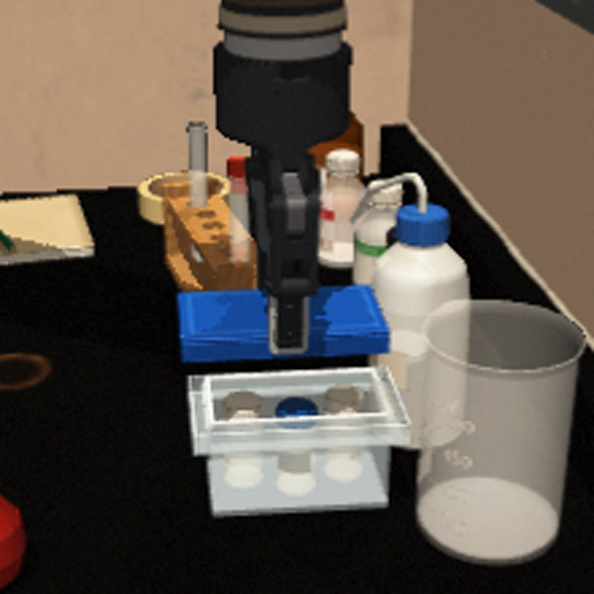

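The side view shows the lid level and square over the box, with front lower corners at crop (181,360) and (388,352). The box's foot corners are at (213,517) and (388,505). I compare centres in the same camera, and in the top view.

Run:
```python
from h import *
np.set_printoptions(precision=4,suppress=True)
f=lambda a:np.array(a)/2.7+[230,130]
L=plane("side",f([(181,360),(388,352)]),.1076); B=plane("side",f([(213,517),(388,505)]),0.); print(L,L.mean(0)); print(B,B.mean(0))
p=cv2.imread("pics/s7.png"); m=blue(p,(290,230,380,270)).astype(np.uint8)
c=max(cv2.findContours(m,0,1)[0],key=cv2.contourArea); a=cv2.approxPolyDP(c,2.5,True).reshape(-1,2); print(a.tolist()); print(plane("side",a,.1076)); print(plane("side",a,.1226))
p=cv2.imread("pics/t7.png"); m=blue(p,(355,180,415,280)); v,u=np.nonzero(m); print(len(u),u.min(),u.max(),v.min(),v.max()); q=plane("top",np.c_[u,v],.1226); print(np.percentile(q,[.5,99.5],axis=0))
cv2.imwrite("pics/t7c.png",cv2.resize(p[170:300,320:450],None,fx=4.5,fy=4.5,interpolation=2))
```

```text
[[ 0.5367 -0.1357  0.1076]
 [ 0.6564 -0.1421  0.1076]] [ 0.5966 -0.1389  0.1076]
[[ 0.5526 -0.139   0.    ]
 [ 0.6611 -0.1401  0.    ]] [ 0.6069 -0.1396  0.    ]
[[328, 237], [296, 238], [297, 262], [330, 262]]
[[ 0.5975 -0.0442  0.1076]
 [ 0.5417 -0.0405  0.1076]
 [ 0.537  -0.1312  0.1076]
 [ 0.588  -0.1382  0.1076]]
[[ 0.5931 -0.077   0.1226]
 [ 0.5399 -0.0735  0.1226]
 [ 0.5354 -0.1601  0.1226]
 [ 0.5841 -0.1667  0.1226]]
36 355 365 180 183
[[ 0.6877 -0.061   0.1226]
 [ 0.694  -0.0418  0.1226]]
```

View pics/t7c.png

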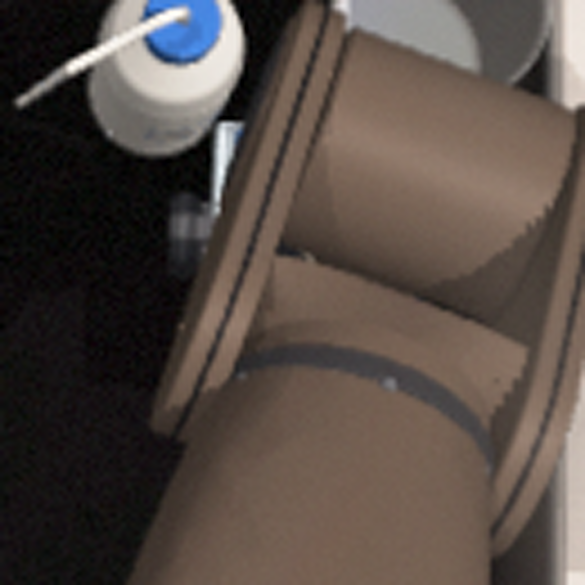

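The arm hides the lid from the top camera, so the side view is the one to use here. I shift most of the way, come down to just above the rim, and compare the left ends of lid and box in the side image numerically.

```bash
python3 -m handwheel '[0.057,-0.013,0,0,0,0,0,0,-0.1,0,0,0,0,0,-0.1,0,0,0,0,0,0,0,0,0,0,0,0,0,0,0]'
python3 - <<'E'
from h import *
np.set_printoptions(precision=4,suppress=True,linewidth=200)
s=ctrl.get_state(); print(s["eef_pos"],s["contact_force"])
p,d=grab("side","s8"); g=p.astype(int)
z=s["eef_pos"][2]-.0186
lo=project("side",[(.5464,-.142,z),(.5464,-.142,z+.015),(.5414,-.1445,.0635),(.5414,-.1445,.0515),(.552,-.138,.01)]); print(lo)
for v in range(int(lo[1,1])-2,int(lo[3,1])+8,2): print(v,[tuple(int(x) for x in g[v,u]) for u in range(int(lo[2,0])-5,int(lo[2,0])+9)])
E
```

```text
time: 13.32
eef_pos: [0.6079, -0.1101, 0.0964]
tcp_rot: [1.0, -0.018, -0.001, -0.001]
contact_force: [-0.4, 0.0, -1.0]
opening: 0.759
finger_force: 44.9
[ 0.6079 -0.1101  0.0964] [-0.3736  0.043  -0.9717]
[[304.0709 281.6066]
 [303.8223 273.2207]
 [301.2824 290.5105]
 [301.4972 297.0162]
 [308.3283 316.0894]]
271 [(10, 8, 9), (7, 8, 10), (9, 10, 11), (71, 72, 70), (165, 168, 162), (104, 106, 102), (104, 102, 98), (104, 57, 31), (186, 89, 27), (184, 87, 24), (183, 90, 27), (170, 89, 29), (162, 83, 30), (157, 79, 26)]
273 [(8, 12, 12), (7, 8, 8), (14, 15, 16), (69, 71, 68), (166, 170, 164), (118, 122, 116), (107, 108, 104), (116, 76, 52), (196, 101, 39), (192, 105, 48), (187, 102, 46), (184, 101, 41), (187, 100, 41), (185, 96, 40)]
275 [(7, 5, 9), (10, 10, 12), (6, 6, 5), (86, 87, 83), (212, 216, 209), (211, 215, 208), (187, 191, 182), (128, 106, 87), (113, 52, 16), (87, 42, 14), (110, 51, 13), (113, 53, 17), (110, 51, 16), (109, 49, 14)]
277 [(8, 7, 7), (8, 10, 11), (7, 9, 9), (73, 74, 73), (198, 202, 196), (224, 227, 223), (166, 172, 165), (143, 131, 115), (130, 61, 17), (92, 42, 11)
[... 2163 characters left out ...]
170, 165), (183, 187, 179), (182, 185, 179), (173, 178, 169), (176, 181, 172), (192, 195, 187), (192, 196, 189)]
299 [(8, 8, 9), (9, 8, 13), (11, 12, 12), (8, 11, 11), (9, 12, 12), (9, 12, 13), (16, 17, 19), (11, 13, 12), (11, 13, 12), (13, 14, 13), (33, 37, 33), (82, 87, 83), (138, 141, 137), (154, 159, 154)]
301 [(9, 10, 9), (9, 11, 11), (10, 11, 11), (13, 8, 12), (5, 4, 9), (10, 11, 12), (8, 6, 10), (4, 8, 7), (9, 11, 10), (6, 3, 8), (59, 62, 60), (163, 170, 163), (186, 192, 186), (192, 198, 192)]
303 [(4, 5, 5), (4, 8, 9), (12, 10, 12), (10, 12, 12), (10, 12, 10), (7, 5, 11), (10, 8, 10), (10, 11, 12), (6, 7, 9), (4, 6, 6), (49, 51, 49), (145, 149, 143), (178, 182, 175), (186, 191, 185)]
```

Run:
```python
from h import *
np.set_printoptions(precision=2,suppress=True,linewidth=200)
s=ctrl.get_state(); print(s["eef_pos"])
p,d=grab("top","t8"); g=p.astype(int)
T=np.array(s["eef_pos"]); z=T[2]-.0036
a=np.radians(-2.1); ex=np.array([np.cos(a),np.sin(a),0]); ey=np.array([-ex[1],ex[0],0])
lid=T+[-.002,0,0]
print("lid edge",project("top",[np.r_[(lid+ex*k+ey*.033)[:2],zz] for k in(.06,.045) for zz in (z,z-.015)]))
bx=np.array([.606,-.109,0]); print("box edge",project("top",[np.r_[(bx+ex*k+ey*.0375)[:2],.0635] for k in(.0645,.045)]))
for v in range(194,212,2): print(v,[tuple(int(x) for x in g[v,u]) for u in range(363,376)])
p=cv2.imread("pics/s8.png").astype(int)
R=project("side",[np.r_[(lid+ex*.06-ey*.033)[:2],z-.007],np.r_[(bx+ex*.0645-ey*.0375)[:2],.057]]);print("side right",R)
for v in (273,275,277,279,285,289,291,293,295): print(v,[tuple(int(x) for x in p[v,u]) for u in range(376,390)])
c=p[265:300,310]; print([tuple(int(k) for k in x) for x in c])
```

```text
[ 0.61 -0.11  0.1 ]
lid edge [[372.5  196.2 ]
 [371.63 197.61]
 [372.16 203.56]
 [371.29 204.87]]
box edge [[368.02 197.08]
 [367.59 206.38]]
194 [(147, 154, 161), (153, 161, 165), (160, 168, 174), (146, 151, 158), (141, 147, 152), (127, 124, 125), (58, 56, 57), (16, 16, 19), (17, 17, 17), (5, 9, 12), (23, 26, 24), (38, 37, 39), (43, 44, 48)]
196 [(134, 141, 145), (133, 138, 142), (129, 129, 131), (113, 114, 114), (102, 96, 92), (32, 28, 24), (12, 14, 17), (10, 4, 10), (12, 9, 10), (29, 25, 24), (37, 36, 39), (41, 41, 43), (49, 56, 64)]
198 [(128, 132, 136), (109, 109, 112), (104, 102, 102), (81, 83, 84), (58, 57, 56), (144, 141, 135), (214, 211, 202), (181, 177, 172), (153, 148, 144), (76, 70, 65), (38, 38, 41), (45, 50, 57), (54, 62, 76)]
200 [(125, 129, 134), (89, 92, 95), (30, 32, 32), (8, 6, 3), (60, 58, 56), (173, 169, 163), (244, 242, 238), (196, 191, 184), (147, 143, 138), (42, 39, 40), (47, 49, 55), (50, 55, 67), (45, 54, 64)]
202 [(33, 34, 35), (0, 0, 3), (9, 12, 11), (8, 11, 10), (75, 73, 69), (189, 185, 177), (239, 236, 231), (155, 152, 147), (54, 53, 54), (45, 47, 53), (
[... 2849 characters left out ...]
), (139, 153, 163), (143, 158, 168), (147, 162, 170), (142, 156, 166), (130, 144, 153), (123, 137, 145), (137, 152, 160), (141, 156, 163)]
[(184, 88, 25), (183, 87, 24), (184, 87, 25), (184, 88, 25), (183, 88, 25), (173, 91, 33), (158, 80, 28), (153, 71, 20), (179, 93, 38), (112, 55, 21), (109, 51, 16), (118, 53, 16), (120, 54, 17), (117, 53, 15), (117, 56, 17), (115, 52, 14), (100, 90, 81), (109, 114, 111), (109, 114, 110), (112, 116, 112), (118, 124, 121), (238, 243, 244), (180, 188, 188), (157, 161, 158), (155, 161, 155), (199, 204, 197), (172, 175, 169), (175, 178, 172), (173, 179, 172), (188, 193, 186), (203, 207, 201), (202, 208, 199), (193, 194, 189), (154, 158, 154), (155, 159, 154)]
```

Lid and box agree to about 0.6 mm in the side view, so I make a small correction and lower until contact.

```bash
python3 -m handwheel '[0.004,0.003,-0.07,0,0,0,0,0,0,0,0,0]'
python3 -m handwheel '[0,0,-0.015,0,0,0,0,0,0,0,0,0]'
python3 -m handwheel '[0,0,-0.015,0,0,0,0,0,0,0,0,0]'
python3 -m handwheel '[0,0,-0.015,0,0,0,0,0,0,0,0,0]'
```

```text
time: 13.58
eef_pos: [0.6089, -0.1096, 0.0859]
tcp_rot: [1.0, -0.018, -0.0, -0.001]
contact_force: [-0.8, 0.1, -1.4]
opening: 0.759
finger_force: 44.9
time: 13.75
eef_pos: [0.609, -0.1097, 0.0841]
tcp_rot: [1.0, -0.018, -0.0, -0.001]
contact_force: [-0.6, 1.0, -0.2]
opening: 0.757
finger_force: 44.9
time: 13.92
eef_pos: [0.6089, -0.1097, 0.0821]
tcp_rot: [1.0, -0.018, -0.001, -0.001]
contact_force: [-2.0, -0.9, 0.1]
opening: 0.759
finger_force: 45.0
time: 14.08
eef_pos: [0.609, -0.1098, 0.081]
tcp_rot: [1.0, -0.018, -0.001, -0.001]
contact_force: [-3.4, 1.4, 6.4]
opening: 0.763
finger_force: 45.5
```

```bash
python3 -m handwheel '[-0.006,0,0,0,0,0,0,0,0,0,0,0]'
python3 -m handwheel '[0,0,-0.01,0,0,0,0,0,0,0,0,0]'
python3 -m handwheel '[0,0,-0.01,0,0,0,0,0,0,0,0,0]'
python3 - <<'E'
from h import *
np.set_printoptions(precision=4,suppress=True,linewidth=200)
s=ctrl.get_state(); print(s["eef_pos"],s["contact_force"],s["wrist_torque"])
E
```

```text
time: 14.25
eef_pos: [0.6088, -0.1099, 0.0811]
tcp_rot: [1.0, -0.018, 0.001, -0.001]
contact_force: [-2.0, 0.6, 5.9]
opening: 0.758
finger_force: 45.4
time: 14.42
eef_pos: [0.609, -0.1099, 0.0806]
tcp_rot: [1.0, -0.018, 0.0, -0.001]
contact_force: [-4.4, 1.9, 9.2]
opening: 0.76
finger_force: 45.9
time: 14.58
eef_pos: [0.6093, -0.1099, 0.0795]
tcp_rot: [1.0, -0.018, 0.001, -0.001]
contact_force: [-2.5, 2.3, 9.8]
opening: 0.758
finger_force: 46.2
[ 0.6093 -0.1099  0.0795] [-2.4978  2.338   9.7931] [ 0.3057  0.9522 -0.0824]
```

Contact is mostly at the near end with Fx negative, so the lid is slightly too far +x. I shift it back a little and press on gently.

```bash
python3 -m handwheel '[-0.012,0,0.005,0,0,0,0,0,0,0,0,0]'
python3 -c "
from plant import ctrl; s=ctrl.get_state(); print(s['contact_force'],s['wrist_torque'])"
python3 -m handwheel '[0,0,-0.012,0,0,0,0,0,0,0,0,0]'
python3 - <<'E'
from h import *
np.set_printoptions(precision=4,suppress=True,linewidth=200)
s=ctrl.get_state(); print(s["eef_pos"],s["contact_force"],s["wrist_torque"])
p,d=grab("side"); g=p.astype(int)
for u in(306,312,318,350,360,370): 
    col=p[262:300,u].astype(int); b=(col[:,0]>70)&(col[:,2]<.6*col[:,0]); i=np.nonzero(b)[0]; print(u,i.min()+262,i.max()+262)
for v in (275,277,279): print(v,[tuple(int(x) for x in g[v,u]) for u in range(298,308)],[tuple(int(x) for x in g[v,u]) for u in range(375,384)])
E
```

```text
time: 14.75
eef_pos: [0.6091, -0.1102, 0.0805]
tcp_rot: [1.0, -0.019, 0.004, -0.0]
contact_force: [1.7, 0.9, 6.6]
opening: 0.762
finger_force: 45.8
[1.74967481 0.89813132 6.61034911] [0.24539478 0.01181168 0.0270001 ]
time: 14.92
eef_pos: [0.6094, -0.1102, 0.0792]
tcp_rot: [1.0, -0.018, 0.003, -0.0]
contact_force: [0.8, 1.4, 8.6]
opening: 0.756
finger_force: 46.1
[ 0.6094 -0.1102  0.0792] [0.7848 1.391  8.5776] [ 0.2737  0.313  -0.0145]
306 262 288
312 262 288
318 262 288
350 286 287
360 262 287
370 262 286
275 [(6, 6, 6), (84, 87, 84), (211, 216, 209), (210, 213, 207), (187, 192, 182), (132, 108, 88), (139, 66, 21), (186, 92, 27), (186, 93, 29), (197, 105, 36)] [(193, 98, 33), (186, 89, 26), (180, 106, 70), (136, 142, 142), (145, 162, 170), (148, 162, 172), (151, 166, 176), (150, 166, 175), (149, 167, 174)]
277 [(10, 12, 12), (72, 74, 72), (199, 203, 198), (225, 227, 223), (166, 172, 165), (139, 131, 117), (111, 52, 15), (185, 90, 27), (183, 89, 25), (194, 100, 33)] [(204, 112, 42), (193, 98, 33), (186, 89, 28), (180, 117, 92), (146, 162, 171), (147, 163, 172), (148, 164, 173), (149, 165, 175), (149, 165, 175)]
279 [(10, 14, 13), (46, 49, 47), (153, 157, 152), (226, 229, 224), (171, 176, 171), (159, 161, 156), (100, 46, 15), (184, 88, 27), (185, 90, 27), (180, 88, 26)] [(173, 85, 27), (177, 85, 28), (182, 87, 24), (182, 96, 40), (165, 127, 105), (146, 161, 171), (148, 162, 173), (150, 166, 174), (148, 164, 174)]
```

The contact moment is now balanced and the skirt has entered the groove (blue down to row 288, at the wall top). I release, rise, shut the fingers and press the near end first.

```bash
python3 -m handwheel '[0,0,0,0,0,0,0,0,0,0,0,0,0,0,0,0,0,0]' 1 20
python3 -m handwheel '[0,0,0.08,0,0,0,0,0,0.15,0,0,0,0,0,0.1,0,0,0]'
python3 -m handwheel '[-0.11,0,0,0,0,0,-0.11,0,0,0,0,0,-0.11,0,0,0,0,0,0,0,0,0,0,0,0,0,0,0,0,0]' 0 40
python3 -m handwheel '[0,0,0,0,0,0,0,0,0,0,0,0,0,0,0,0,0,0]'
python3 - <<'E'
from h import *
np.set_printoptions(precision=4,suppress=True,linewidth=200)
s=ctrl.get_state(); print(s["eef_pos"],s["contact_force"],s["tcp_rot"])
for n,b in(("side",(295,255,385,300)),("top",(355,180,415,280))):
    p,d=grab(n); m=blue(p,b); X,uv=pts(n,m,d); k=(X[:,2]>.065)&(X[:,0]<.68); X=X[k]; print(n,len(X),np.percentile(X,[1,50,99],axis=0))
    A=np.c_[X[:,:2]-[.606,-.109],np.ones(len(X))]; 
    t=X[:,2]>np.median(X[:,2])-.003; print("top plane slope x,y,z0",np.linalg.lstsq(A[t],X[t,2],rcond=None)[0])
E
```

```text
time: 15.22
eef_pos: [0.6062, -0.1097, 0.0753]
tcp_rot: [1.0, -0.018, -0.0, -0.001]
contact_force: [-0.3, 0.2, -0.7]
opening: 1.002
finger_force: 0.0
time: 15.47
eef_pos: [0.6066, -0.1099, 0.1267]
tcp_rot: [1.0, -0.018, 0.0, -0.001]
contact_force: [1.0, -0.0, 1.1]
opening: 1.003
finger_force: 0.0
time: 15.88
eef_pos: [0.5569, -0.1098, 0.1259]
tcp_rot: [1.0, -0.019, 0.0, -0.001]
contact_force: [0.2, -0.3, 0.3]
opening: 0.302
finger_force: 0.0
time: 16.13
eef_pos: [0.5579, -0.1099, 0.1257]
tcp_rot: [1.0, -0.018, 0.0, -0.001]
contact_force: [0.8, -0.4, -0.5]
opening: -0.002
finger_force: 0.0
[ 0.5579 -0.1099  0.1257] [ 0.7531 -0.3907 -0.4785] [ 0.9998 -0.0182  0.0004 -0.0007]
side 1857 [[ 0.5485 -0.1465  0.0656]
 [ 0.6051 -0.1246  0.0766]
 [ 0.6653 -0.0799  0.0798]]
top plane slope x,y,z0 [-0.0296  0.0146  0.0772]
top 346 [[ 0.5766 -0.1414  0.0683]
 [ 0.646  -0.0872  0.0742]
 [ 0.6688 -0.0552  0.349 ]]
top plane slope x,y,z0 [-1.0414  0.6365  0.1113]
```

The lid rests on the snaps at about 77 mm. Pressing the near end.

```bash
python3 -m handwheel '[0,0,-0.1,0,0,0,0,0,-0.08,0,0,0,0,0,0,0,0,0]'
python3 -m handwheel '[0,0,-0.03,0,0,0,0,0,0,0,0,0]'
python3 -m handwheel '[0,0,-0.02,0,0,0,0,0,0,0,0,0]'
python3 -m handwheel '[0,0,-0.02,0,0,0,0,0,0,0,0,0]'
```

```text
time: 16.48
eef_pos: [0.5555, -0.1092, 0.096]
tcp_rot: [1.0, -0.018, -0.003, -0.002]
contact_force: [0.2, 0.5, 0.1]
opening: 0.003
finger_force: 0.0
time: 16.65
eef_pos: [0.5567, -0.1097, 0.0933]
tcp_rot: [1.0, -0.018, -0.001, -0.001]
contact_force: [-0.6, -0.2, 0.1]
opening: -0.002
finger_force: 0.0
time: 16.82
eef_pos: [0.5571, -0.1097, 0.0906]
tcp_rot: [1.0, -0.018, 0.0, -0.001]
contact_force: [0.4, 0.0, 0.5]
opening: -0.001
finger_force: 0.0
time: 16.98
eef_pos: [0.5577, -0.11, 0.089]
tcp_rot: [1.0, -0.018, 0.001, -0.001]
contact_force: [-1.7, 0.9, 2.4]
opening: -0.001
finger_force: 1.4
```

```bash
for i in 1; do :; done
python3 -m handwheel '[0,0,-0.015,0,0,0,0,0,0,0,0,0]' | sed -n '2p;4p'
python3 -m handwheel '[0,0,-0.015,0,0,0,0,0,0,0,0,0]' | sed -n '2p;4p'
python3 -m handwheel '[0,0,-0.015,0,0,0,0,0,0,0,0,0]' | sed -n '2p;4p'
python3 - <<'E'
from h import *
np.set_printoptions(precision=4,suppress=True,linewidth=200)
p,d=grab("side","s9"); X,uv=pts("side",blue(p,(295,255,385,300)),d); X=X[(X[:,1]>-.135)&(X[:,2]>.06)]
for a in np.arange(.545,.67,.012):
    q=X[abs(X[:,0]-a)<.006]; print(round(a,3),len(q),np.median(q[:,2]) if len(q) else None)
E
```

```text
eef_pos: [0.5578, -0.11, 0.0887]
contact_force: [-6.3, 1.7, 14.2]
eef_pos: [0.5579, -0.11, 0.0885]
contact_force: [-10.4, 3.1, 23.0]
eef_pos: [0.558, -0.1101, 0.0883]
contact_force: [-15.8, 5.2, 33.6]
0.545 35 0.06890589822126543
0.557 33 0.06991385315100782
0.569 72 0.07093914589579842
0.581 118 0.07188933733902045
0.593 118 0.07277049168429486
0.605 121 0.07393254132245777
0.617 120 0.0749638254904513
0.629 118 0.07590191654432746
0.641 118 0.07679527844444227
0.653 115 0.07819711738333757
0.665 46 0.07867390516207115
```

The near end is home (69 mm) and the far end is still 9 mm high. I lift off, move over the far half and press there.

```bash
python3 -m handwheel '[0,0,0.1,0,0,0,0,0,0.12,0,0,0,0.17,0,0,0,0,0,0.18,0,0,0,0,0,0.18,0,0,0,0,0]'
python3 -m handwheel '[0,0,0,0,0,0,0,0,-0.08,0,0,0,0,0,0,0,0,0]'
python3 -m handwheel '[0,0,-0.03,0,0,0,0,0,0,0,0,0]'
```

```text
time: 17.95
eef_pos: [0.6377, -0.1099, 0.115]
tcp_rot: [1.0, -0.018, 0.001, -0.001]
contact_force: [-0.2, 1.0, 0.2]
opening: 0.0
finger_force: 0.0
time: 18.2
eef_pos: [0.6345, -0.1092, 0.0991]
tcp_rot: [1.0, -0.018, -0.002, -0.002]
contact_force: [-1.6, 0.2, -0.9]
opening: -0.003
finger_force: 0.0
time: 18.37
eef_pos: [0.635, -0.1095, 0.0961]
tcp_rot: [1.0, -0.018, -0.001, -0.001]
contact_force: [-0.6, 0.4, 0.3]
opening: -0.001
finger_force: 0.0
```

```bash
python3 -m handwheel '[0,0,-0.015,0,0,0,0,0,0,0,0,0]' | sed -n '2p;4p'
python3 -m handwheel '[0,0,-0.015,0,0,0,0,0,0,0,0,0]' | sed -n '2p;4p'
python3 -m handwheel '[0,0,-0.015,0,0,0,0,0,0,0,0,0]' | sed -n '2p;4p'
python3 -m handwheel '[0,0,-0.015,0,0,0,0,0,0,0,0,0]' | sed -n '2p;4p'
```

```text
eef_pos: [0.6364, -0.1099, 0.0957]
contact_force: [-0.3, -0.1, -0.6]
eef_pos: [0.6375, -0.1101, 0.0946]
contact_force: [0.7, 0.3, 3.3]
eef_pos: [0.6379, -0.1102, 0.0925]
contact_force: [1.5, 1.2, 5.0]
eef_pos: [0.636, -0.1097, 0.0881]
contact_force: [-0.7, -0.6, 4.1]
```

```bash
python3 -m handwheel '[0,0,-0.015,0,0,0,0,0,0,0,0,0]' | sed -n '2p;4p'
python3 -m handwheel '[0,0,-0.015,0,0,0,0,0,0,0,0,0]' | sed -n '2p;4p'
cat > lv.py <<'E'
from h import *
np.set_printoptions(precision=4,suppress=True,linewidth=200)
p,d=grab("side","s10"); X,uv=pts("side",blue(p,(290,255,385,310)),d); X=X[(X[:,1]>-.135)&(X[:,2]>.06)]
for a in np.arange(.545,.67,.024):
    q=X[abs(X[:,0]-a)<.008]; print(round(a,3),len(q),np.median(q[:,2]) if len(q) else None)
A=np.c_[X[:,:2]-[.606,-.109],np.ones(len(X))]; print("slopes",np.linalg.lstsq(A,X[:,2],rcond=None)[0])
print(X[:,:2].min(0),X[:,:2].max(0))
E
python3 lv.py
```

```text
eef_pos: [0.6361, -0.1097, 0.0881]
contact_force: [-3.7, 1.0, 11.2]
eef_pos: [0.6363, -0.1098, 0.088]
contact_force: [-8.7, 2.8, 19.4]
0.545 62 0.06991202214076814
0.569 159 0.0697429531102269
0.593 159 0.06966797514247357
0.617 157 0.06964896130142828
0.641 56 0.06945850616348812
0.665 85 0.06972960481731964
slopes [-0.0013  0.0017  0.0697]
[ 0.5467 -0.1349] [ 0.666  -0.0765]
```

The far end has snapped and the lid is level to 0.2 mm. I back off and check the final state.

```bash
python3 -m handwheel '[0,0,0.1,0,0,0,0,0,0.2,0,0,0,0,0,0.25,0,0,0,-0.2,0,0.25,0,0,0,-0.25,0,0.1,0,0,0]'
python3 -m handwheel '[-0.25,0,0,0,0,0,-0.25,0.15,0,0,0,0,-0.1,0.25,0,0,0,0,0,0.25,0,0,0,0,0,0.25,0,0,0,0]'
python3 -m handwheel '[0,0.25,0,0,0,0,0,0.25,0,0,0,0,0,0,0,0,0,0,0,0,0,0,0,0]'
python3 lv.py
python3 - <<'E'
from h import *
p,d=grab("top","t10"); print("lid top view",lidrect(p,.069,(358,190,412,275)))
q=cv2.imread("pics/t5.png"); df=np.abs(p.astype(int)-q).max(2)
for nm,(x0,y0,x1,y1) in dict(buf=(288,158,318,195),wash=(320,160,366,195),bulb=(402,305,434,338),beaker=(408,150,442,190)).items(): print(nm,(df[y0:y1,x0:x1]>60).sum())
print(ctrl.get_state()["contact_force"])
E
```

```text
time: 19.83
eef_pos: [0.5755, -0.1106, 0.219]
tcp_rot: [1.0, -0.018, 0.004, 0.0]
contact_force: [0.2, -0.9, 0.4]
opening: -0.001
finger_force: 0.0
time: 20.25
eef_pos: [0.4827, 0.0251, 0.2135]
tcp_rot: [1.0, -0.019, -0.001, -0.001]
contact_force: [1.2, 0.7, 0.4]
opening: -0.002
finger_force: 0.0
time: 20.58
eef_pos: [0.4837, 0.1008, 0.2134]
tcp_rot: [1.0, -0.016, -0.001, -0.001]
contact_force: [-0.0, 0.3, 0.2]
opening: -0.004
finger_force: 0.0
0.545 64 0.06947880763820427
0.569 160 0.06970318172554066
0.593 156 0.06973158849206222
0.617 155 0.06961739096312526
0.641 155 0.06963887103639546
0.665 84 0.06965028245021523
slopes [0.0009 0.0018 0.0697]
[ 0.5467 -0.1349] [ 0.6662 -0.0766]
lid top view (array([ 0.6071104 , -0.10865756,  0.069     ]), np.float64(-1.938155557305325), array([0.11920594, 0.06651138]))
buf 0
wash 0
bulb 0
beaker 0
[-0.56350938  0.16881913 -0.43129252]
```

Level, home, box unmoved and bystanders untouched.

```bash
python3 -c "
from plant import ctrl; print(ctrl.sign_off())"
```

```text
the job is handed in; nothing more can be done
None
```

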